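Unclip a scoop holder from its rail for washing

TASK

Take the scoop holder off its rail for washing: draw the stop bolt fully back by its knob, slide the holder forward past its click-stop until it is clear of the rail and standing on the landing part of the board, then stand it upright in the empty compartment of the wash crate. Set it down, do not drop it; keep it upright all along and leave the other things where they are.

Things in the scene. Friction and masses are not known exactly. Their poses are not given: they have to be found in the camera images.
- dock: Fixed docking board: plywood 250 x 165 mm, 20 mm thick. Origin on its underside, under the rail's middle line. x: the direction in which the holder slides off; z up. The board spans x -125 to 125, y -50 to 115 mm; x 28 to 125 is the bare landing. Two strips 10 mm high flank the bolt's track at x 1.5 and 24.5, y 49 to 111 mm. A stop block (x -87 to -75, 18 mm high) closes the rail's rear end.
- rail_end (a point): The open end of the rail, on the board's top face (20 mm above the table), on the rail's middle line, above the board's origin; axes as the board's. The aluminium T-rail (stem 14, head 30 mm wide, its top 13.5 mm above the board) runs from here 98 mm towards -x.
- holder: Black plastic scoop holder, about 150 g: open cup 50 x 50 mm, 4 mm walls, 20 to 70 mm above its underside, on a foot 66 (x) x 46 mm that wraps round the rail head: it can slide along x, not lift. Origin: centre of its underside; x: slide-off direction. It starts 38 mm behind the rail end, held by a sprung ball under its foot.
- holder_mouth (a point): Centre of the holder's open mouth, 70 mm above its underside; axes as the holder's. A push of 8 to 20 N towards +x clicks it off the ball, which lets go altogether after about 40 mm. It is clear of the rail, standing on the board, once its middle is 33 mm past the rail end; beyond 115 mm it tips off the board. Push low on the cup. It can be pinched from above.
- bolt (a joint): The stop bolt's draw (m): 0 fully across the rail's end, 0.062 fully back; starts at 0 to 0.012, moves along the board's +y with 2 to 4 N, stays where it is left. From 0.054 the holder can pass; the holder cannot push it open. A steel bar 14 (x) x 66 (y) x 12 mm at board x 6 to 20 mm.
- bolt_knob (a point): Centre of the top of the bolt's upright round knob: 12 mm diameter, 28 mm tall, its top 41 mm above the board. At draw 0 it stands at board x 13, y 30 mm and it moves with the bolt. Its axes are the board's.
- crate: Blue wash crate fixed on the table, 240 (x) x 160 (y) x 55 mm, walls 4 mm, floor 4 mm, split by one 4 mm wall across its middle into two compartments 114 (x) x 152 (y) mm. Origin at the centre of its underside. The compartment at -x holds a small jar, the one at +x is empty.
- crate_empty (a point): Centre of the floor (its upper face, 4 mm above the table) of the crate's empty compartment. Its axes are the crate's.
- lid_jar: Bystander: small jar 60 mm diameter, 60 mm tall, standing in the other compartment of the crate. Origin at the centre of its underside.
- ticket_block: Bystander: wooden ticket block 18 x 50 mm, 49 mm tall with its card, standing on the board behind and beside the holder. Origin at the centre of its underside.
- glass_jar: Bystander: jar 56 mm diameter, 90 mm tall, on the table at the back. Origin at the centre of its underside.
- spare_holder: Bystander: a second holder of the same shape, on the table at the left, on no rail; not to be used. Origin at the centre of its underside.
- cup: Bystander: steel cup 70 mm diameter, 70 mm tall, at the right. Origin at the centre of its underside.
- scoop: Bystander: aluminium scoop, bowl 85 x 55 x 32 mm with a 100 mm handle, lying at the back. Origin under the bowl's centre.
- tin: Bystander: tin 70 x 50 x 60 mm at the left. Origin at the centre of its underside.

How it is judged:
On the way, in this order (a step that is already met when the one before it is completed fails the run):
1. the bolt is drawn back (at least 54 mm) with the holder still on its rail (value of joint bolt above 0.054 m and x of holder in the frame of rail_end below -0.02 m), for 0.1 s.
2. the holder stands clear of the rail, upright on the landing of the board (x of holder in the frame of rail_end above 0.033 m and z of holder in the frame of rail_end below 0.005 m and angle between holder's own z axis and vertical below 0.12 rad), for 0.1 s.
At the end, for the whole second after the job is handed in: The holder stands upright (within 6 degrees) and at rest on the floor (within 6 mm) of the crate's empty compartment, wherever it fits in there, and the bolt is still drawn back at least 54 mm (value of joint bolt above 0.054 m and x of holder in the frame of crate_empty between -0.057 and 0.057 m and y of holder in the frame of crate_empty between -0.076 and 0.076 m and z of holder in the frame of crate_empty below 0.006 m and angle between holder's own z axis and vertical below 0.1 rad and linear speed of holder below 0.02 m/s); the robot touches nothing.
It fails at once if the holder is tipped by more than 40 degrees (angle between holder's own z axis and vertical above 0.7 rad).
It fails at once if the holder is dropped or slammed into the crate (faster than 0.5 m/s below the crate's rim) (linear speed of holder above 0.5 m/s and z of holder in the frame of crate_empty below 0.05 m and x of holder in the frame of crate_empty between -0.057 and 0.057 m and y of holder in the frame of crate_empty between -0.076 and 0.076 m).
It fails at once if a bystander is moved by more than 30 mm (distance of any of ticket_block, lid_jar, glass_jar, spare_holder, cup, scoop, tin from where it was at the start of the episode above 0.03 m).
It also fails if it takes over 61 s, if anything falls off the work surface, if the arm or the gripper's body presses on something with over 40 N, if the wrist force passes 120 N, or if a joint passes its speed limit or range.

ROBOT

A 6-joint arm with a two-finger parallel gripper is mounted at the origin on the work surface. World frame = base frame: x ahead of the robot, y to its left, z up, the work surface at z = 0. Lengths are in m, angles in rad, forces in N, time in s.
With the tool pointing down it reaches from about 0.35 to 0.775 m from the base axis. Payload 5.5 kg.
Tool frame: the origin (TCP) lies midway between the tips of the shut fingers; the grasp point (between the pads) lies 19 mm behind it; z points along the fingers, y is the line along which they close (so a half turn about z gives the same grasp; the last joint's range is limited). The gripper opens to 85 mm and grips with 20 to 120 N. Pads are 22 mm wide; open, the fingers measure 114 mm over their backs; the gripper's body (76 mm by 85 mm) begins 54 mm behind the grasp point. The pads swing forward as they close: fully open they stand 13 mm farther back than shut.
Start: joints at [-1.406, 0.313, 0.046, 1.304, 0, 1.431], TCP at [0.173, -0.549, 0.231] pointing down, gripper open.
Joint ranges: [-2.76, 2.76], [-0.86, 1.69], [-1.03, 1.26], [-2.2, 2.34], [-1.47, 1.5], [-3.14, 3.14]. Speed limits (rad/s): [2.57, 2.57, 3.14, 3.14, 3.14, 3.14].

INTERFACE

Orientations are given as a rotation vector (axis times angle).
In Python, from station import robot, viewer, finder gives the robot as it stands.
- The arm moves only by the tool servo_tool, never from a script. Its argument "steps" is a list of rows, each a list of 2 entries, a list of its own where there are three numbers: the shift along the tool's x, y, z in units of 50 mm (1.0 is 50 mm), then the turn, a rotation vector about the tool's x, y, z in rad. A call has exactly 10 rows; each row shifts and turns the commanded pose from where the row before left it, along the tool's axes as they then stand; what a row does not reach is not made up. A row lasts 1/10 s, in which the tool goes at most 50 mm and 8.59 degrees, less where a joint would pass 70% of its speed; a pose out of reach is approached as far as the arm can. A call is refused whole if a number of a shift passes 1 or a number of a turn 0.15, either way. A call with a gripper value outside its range is refused whole. "fingers" is the finger opening in mm, from 0 to 85.4, set as the call begins (left out, the last holds). The fingers move at their own pace and stop on an object; the grip force is fixed at half the most. Time passes only in rows, so rows that do not move let the fingers close, or fill a call up. It gives the time, the measured TCP pose, the force, the opening and the grip force at its end, in the units of the state.
- robot.read_state(): the state, without advancing time (a new reading comes with each control period).
- viewer.get_image(name): name is "scene" or "top"; returns a dict with "color" (480x640x3 uint8, red, green, blue), "range_z" (480x640 float32, m along the optical axis (not along the pixel's ray), 0 where there is no reading), "fx", "fy", "cx", "cy" (pixels), "T" (4x4, takes a point from camera to world coordinates). Camera axes: x right, y down, z forward; pixel columns grow to the right and rows downward; lengths in m; the calibration is good to about 2 mm. A picture is of the moment at which its call begins.
- robot.hand_in(): hands the job in; it is judged then, once.
Trained networks look in a picture, given as the dict that the camera call returned (one of the last four; its "shot" number tells which), for a name from the list of things; names that differ only in an ending like _2 or _b are one class to them, and where a whole thing is asked for, a point or a joint stands for the part that bears it (a point fixed in the world has none). Each returns a list of dicts, best first, with "confidence" (0 to 1); they miss things now and then, are a little off and sometimes report something else, mostly with a low value. They report only what shows in the picture. A call takes as long as a camera call.
- finder.silhouettes(picture, thing): "region" (480x640 bool, what is visible of it) and "extent" ([left, top, right, bottom] in pixels, round what is visible of it).
The state is a dict: "t": time; "joint_positions": joint angles; "qvel": joint speeds; "joint_efforts": joint torques, N m; "eef_pos": TCP position; "eef_rot": TCP orientation; "ft_force": force on the tool from outside, world axes, zero at the start; "moment": the same for the moment, N m; "opening": opening from 0.0 (shut) to 1.0 (fully open); "grip_force": force on a finger pad.
Only numpy, scipy, OpenCV 4.12 (cv2) and the standard library are available. Lean on these libraries where they do the work, as an engineer would, in place of code of your own. Each camera call takes 0.05 s, during which the arm holds its last target. There are 200 camera calls.

## Working session

There is one attempt and no reset: what is moved stays moved. The work goes in short steps, Python scripts to look and compute and a tool call to move; the robot and the scene stay as the last step left them, time stands still between calls to the robot, and variables do not carry over. Pictures are saved under pics/ and viewed, at most 10 in all, crops included, and the job is handed in when it is done.

Besides the shell and the picture viewer there is one more tool, called after "Emit:" as name([rows], argument=value, ...), one row to a line, values as JSON. servo_tool: Moves the arm, as the interface text tells. Its arguments: {"type":"object","properties":{"steps":{"type":"array","items":{"type":"array"}},"fingers":{"type":"number"}},"required":["steps"]}

```bash
mkdir -p pics; cat > h.py <<'E'
import numpy as np, cv2
from station import robot, viewer, finder
def cloud(p):
    z=p["range_z"]; v,u=np.mgrid[:480,:640]
    c=np.stack([(u-p["cx"])/p["fx"]*z,(v-p["cy"])/p["fy"]*z,z],-1)
    w=c@p["T"][:3,:3].T+p["T"][:3,3]; w[z==0]=np.nan
    return w
def save(p,n): cv2.imwrite(f"pics/{n}.png",cv2.cvtColor(p["color"],cv2.COLOR_RGB2BGR))
E
python3 - <<'E'
from h import *
np.set_printoptions(precision=4,suppress=True)
s=robot.read_state();print(s["eef_pos"],s["eef_rot"],s["opening"])
for n in ["scene","top"]:
    p=viewer.get_image(n);save(p,n);w=cloud(p);print(n,p["T"][:3,3],p["T"][:3,2])
    for t in ["dock","holder","bolt_knob","crate","lid_jar","ticket_block","glass_jar","cup","tin","scoop"]:
        for d in finder.silhouettes(p,t)[:2]:
            q=w[d["region"]];q=q[~np.isnan(q[:,0])]
            if len(q)==0: print(t,"nodepth");continue
            print(t,round(d["confidence"],2),d["extent"],np.percentile(q,[2,50,98],axis=0).round(3).tolist())
E
```

```text
[ 0.1725 -0.548   0.2304] [-3.1033 -0.4767  0.0001] 0.9972754478103084
scene [1.3272 0.6874 0.8261] [-0.6058 -0.535  -0.5889]
dock 0.86 [209.7, 199.7, 302.2, 265.2] [[0.482, -0.352, 0.002], [0.579, -0.224, 0.018], [0.659, -0.098, 0.036]]
dock 0.6 [256.0, 205.7, 286.5, 233.3] [[0.51, -0.213, 0.023], [0.546, -0.169, 0.065], [0.564, -0.153, 0.089]]
holder 0.94 [257.1, 201.0, 282.3, 235.2] [[0.508, -0.215, 0.019], [0.546, -0.168, 0.064], [0.564, -0.151, 0.089]]
holder 0.69 [209.5, 196.6, 301.5, 266.7] [[0.478, -0.353, -0.001], [0.579, -0.217, 0.018], [0.659, -0.097, 0.054]]
bolt_knob 0.66 [242.5, 212.5, 257.2, 229.7] [[0.537, -0.251, 0.019], [0.563, -0.239, 0.032], [0.572, -0.23, 0.059]]
crate 0.73 [330.4, 230.9, 444.9, 320.5] [[0.363, 0.089, -0.001], [0.498, 0.17, 0.022], [0.616, 0.271, 0.054]]
lid_jar 0.57 [397.6, 251.5, 422.1, 280.7] [[0.416, 0.186, 0.016], [0.454, 0.218, 0.052], [0.473, 0.239, 0.065]]
lid_jar 0.21 [246.2, 212.7, 256.9, 225.5] [[0.54, -0.252, 0.019], [0.563, -0.24, 0.033], [0.572, -0.232, 0.06]]
ticket_block 0.68 [248.2, 233.6, 265.2, 252.9] [[0.608, -0.15, 0.025], [0
[... 1431 characters left out ...]
3, 0.087], [0.758, -0.12, 0.095]]
glass_jar 0.39 [204.3, 219.6, 284.0, 321.8] [[0.371, 0.091, -0.001], [0.497, 0.173, 0.005], [0.607, 0.263, 0.057]]
cup 0.79 [507.6, 205.2, 544.2, 240.5] [[0.572, -0.557, -0.001], [0.607, -0.534, 0.039], [0.637, -0.491, 0.073]]
cup 0.59 [353.7, 201.2, 460.3, 284.4] [[0.466, -0.353, 0.014], [0.557, -0.245, 0.021], [0.646, -0.109, 0.037]]
tin 0.69 [94.7, 209.5, 129.9, 241.3] [[0.565, 0.484, 0.003], [0.597, 0.504, 0.058], [0.633, 0.543, 0.063]]
tin 0.56 [511.2, 206.1, 545.7, 240.8] [[0.572, -0.556, 0.002], [0.606, -0.535, 0.04], [0.634, -0.491, 0.073]]
scoop 0.61 [268.6, 159.4, 335.5, 187.2] [[0.714, -0.053, -0.001], [0.752, 0.001, 0.011], [0.773, 0.116, 0.034]]
```

```bash
python3 - <<'E'
import cv2
a=cv2.imread("pics/top.png")[190:300,340:480]; b=cv2.imread("pics/top.png")[210:330,190:300]
cv2.imwrite("pics/c1.png",cv2.resize(a,None,fx=5,fy=5,interpolation=cv2.INTER_CUBIC))
c=cv2.imread("pics/scene.png")[170:330,150:460]
cv2.imwrite("pics/c2.png",cv2.resize(c,None,fx=2.5,fy=2.5,interpolation=cv2.INTER_CUBIC))
E
python3 - <<'E'
from h import *
np.set_printoptions(precision=4,suppress=True)
p=viewer.get_image("top");w=cloud(p)
# board face
def rect(m,name):
    q=w[m][:,:2].astype(np.float32); r=cv2.minAreaRect(q*1000); print(name,m.sum(),r)
z=w[...,2];x=w[...,0];y=w[...,1]
win=(x>.43)&(x<.68)&(y>-.39)&(y<-.06)
rect(win&(z>.012),"dock")
m=win&(z>.08)&(z<.1); rect(m,"holder top"); print(w[m].mean(0))
k=win&(z>.05)&(z<.07)&(y<-.225)&(y>-.27); print("knob",k.sum(),w[k],np.argwhere(k)[:,::-1].tolist())
cm=(x>.34)&(x<.65)&(y>.07)&(y<.29)&(z>.045)&(z<.0585); rect(cm,"crate rim")
E
```

```text
dock 6373 ((558.3920288085938, -232.03445434570312), (250.75131225585938, 166.6909942626953), 77.647705078125)
holder top 168 ((534.4299926757812, -187.7095184326172), (50.654380798339844, 50.37071990966797), 77.79707336425781)
[ 0.5342 -0.1878  0.0893]
knob 24 [[ 0.5682 -0.2448  0.0545]
 [ 0.5671 -0.2461  0.0605]
 [ 0.567  -0.2486  0.0606]
 [ 0.5649 -0.2415  0.0586]
 [ 0.5643 -0.2433  0.0619]
 [ 0.5637 -0.2452  0.0649]
 [ 0.5639 -0.2478  0.0641]
 [ 0.5642 -0.2505  0.0626]
 [ 0.5639 -0.2404  0.0509]
 [ 0.5618 -0.2408  0.062 ]
 [ 0.5611 -0.2425  0.0657]
 [ 0.5623 -0.2462  0.0591]
 [ 0.5614 -0.2477  0.064 ]
 [ 0.5617 -0.2504  0.0625]
 [ 0.5612 -0.2402  0.0517]
 [ 0.5594 -0.2408  0.0614]
 [ 0.5588 -0.2426  0.0647]
 [ 0.5595 -0.2457  0.0611]
 [ 0.5596 -0.2483  0.0604]
 [ 0.5595 -0.2507  0.0608]
 [ 0.5583 -0.2421  0.0543]
 [ 0.5575 -0.2437  0.0585]
 [ 0.5568 -0.2454  0.0621]
 [ 0.5568 -0.2479  0.0622]] [[415, 236], [416, 236], [417, 236], [414, 237], [415, 237], [416, 237], [417, 237], [418, 237], [413, 238], [414, 238], [415, 238], [416, 238], [417, 238], [418, 238], [413, 239], [414, 239], [415, 239], [416, 239], [417, 239], [418, 239], [414, 240], [415, 240], [416, 240], [417, 240]]
crate rim 761 ((487.80487060546875, 175.3325653076172), (160.6305694580078, 240.72463989257812), 81.22000122070312)
```

View pics/c1.png

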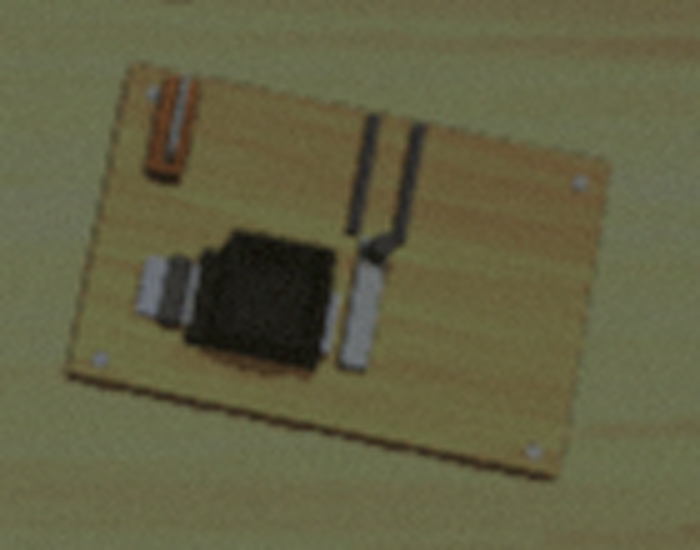

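View pics/c2.png

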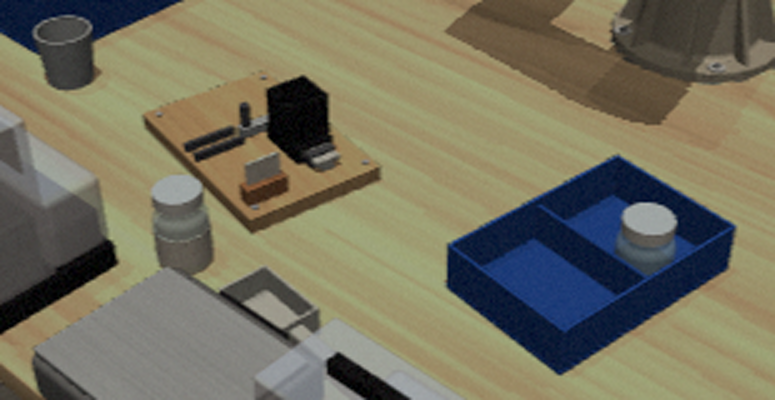

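Top view: the slide direction runs right and slightly down, and the knob stands at about px (416,238), with the bolt drawn about 9 mm. The scene view shows the empty compartment is the one on the far-x side, away from the jar, so the plan is to pinch the knob along board y.

Emit:
servo_tool([
  [[0.9, -0.34, 0.14], [0, 0, 0]],
  [[0.9, -0.34, 0.14], [0, 0, 0]],
  [[0.9, -0.34, 0.14], [0, 0, 0]],
  [[0.9, -0.34, 0.14], [0, 0, 0]],
  [[0.9, -0.34, 0.14], [0, 0, 0]],
  [[0.9, -0.34, 0.14], [0, 0, 0]],
  [[0.9, -0.34, 0.14], [0, 0, 0]],
  [[0.9, -0.34, 0.14], [0, 0, 0]],
  [[0.9, -0.34, 0.14], [0, 0, 0]],
  [[0.9, -0.34, 0.14], [0, 0, 0]],
], fingers=45)

```text
t: 2.15
eef_pos: [0.5523, -0.2499, 0.1612]
eef_rot: [3.105, 0.477, 0.001]
ft_force: [-0.2, -0.0, 0.4]
opening: 0.528
grip_force: 0.0
```

Emit:
servo_tool([
  [[0, 0, 0], [0, 0, -0.14]],
  [[0, 0, 0], [0, 0, -0.14]],
  [[0, 0, 0], [0, 0, -0.14]],
  [[0, 0, 0], [0, 0, -0.14]],
  [[0, 0, 0], [0, 0, -0.14]],
  [[0, 0, 0], [0, 0, -0.14]],
  [[0, 0, 0], [0, 0, -0.14]],
  [[0, 0, 0], [0, 0, -0.07]],
  [[0, 0, 0], [0, 0, 0]],
  [[0, 0, 0], [0, 0, 0]],
])

```text
t: 3.15
eef_pos: [0.5508, -0.2514, 0.1613]
eef_rot: [2.45, 1.967, -0.0]
ft_force: [0.8, -0.3, 1.0]
opening: 0.529
grip_force: 0.0
```

```bash
cat >> h.py <<'E'
from scipy.spatial.transform import Rotation as Ro
O=np.array([.5267,-.2251,.02]); BX=np.array([-.2138,-.9769,0]); BY=np.array([.9769,-.2138,0]); EM=np.array([.5461,.1663,.004])
np.set_printoptions(precision=4,suppress=True)
def board(x,y,z): return O+x*BX+y*BY+z*np.array([0,0,1])
def need(target):
    s=robot.read_state(); R=Ro.from_rotvec(s["eef_rot"]).as_matrix()
    d=target-s["eef_pos"]; b=s["eef_pos"]-O
    print("t",s["t"],"pos",s["eef_pos"],"board",b@BX,b@BY,b[2],"yaw",np.degrees(np.arctan2(R[1,0],R[0,0])),"tz",R[:,2],
      "F",s["ft_force"],"op",s["opening"]*85.4,"g",s["grip_force"])
    print("tool units",R.T@d/.05)
E
python3 -c "
from h import *
need(board(.013,.039,.018))"
```

```text
t 3.15 pos [ 0.5508 -0.2514  0.1613] board 0.02050953336580667 0.029158716226722083 0.14129954359938693 yaw 77.5177444533509 tz [ 0.     -0.0001 -1.    ] F [ 0.8005 -0.2511  0.9952] op 45.21111233619463 g 0.0
tool units [0.1509 0.1964 2.466 ]
```

Emit:
servo_tool([
  [[0.075, 0.1, 0.0], [0, 0, 0]],
  [[0.075, 0.1, 0.0], [0, 0, 0]],
  [[0, 0, 0.4], [0, 0, 0]],
  [[0, 0, 0.4], [0, 0, 0]],
  [[0, 0, 0.4], [0, 0, 0]],
  [[0, 0, 0.4], [0, 0, 0]],
  [[0, 0, 0.4], [0, 0, 0]],
  [[0, 0, 0.3], [0, 0, 0]],
  [[0, 0, 0.15], [0, 0, 0]],
  [[0, 0, 0], [0, 0, 0]],
])

```text
t: 4.15
eef_pos: [0.5618, -0.2455, 0.0376]
eef_rot: [-2.446, -1.968, 0.001]
ft_force: [-0.3, 0.2, 0.3]
opening: 0.528
grip_force: 0.0
```

Emit:
servo_tool([
  [[0, 0, 0], [0, 0, 0]],
  [[0, 0, 0], [0, 0, 0]],
  [[0, 0, 0], [0, 0, 0]],
  [[0, 0, 0], [0, 0, 0]],
  [[0, 0, 0], [0, 0, 0]],
  [[0, 0, 0], [0, 0, 0]],
  [[0, 0, 0], [0, 0, 0]],
  [[0, 0, 0], [0, 0, 0]],
  [[0, 0, 0], [0, 0, 0]],
  [[0, 0, 0], [0, 0, 0]],
], fingers=5)

```text
t: 5.15
eef_pos: [0.5632, -0.2466, 0.0401]
eef_rot: [2.446, 1.968, 0.002]
ft_force: [1.5, -0.2, 5.6]
opening: 0.114
grip_force: 58.8
```

```bash
python3 -c "
from h import *
need(board(.013,.092,.018))"
```

```text
t 5.15 pos [ 0.5632 -0.2466  0.0401] board 0.013237513691231684 0.04027010695528407 0.02005981218184214 yaw 77.6285721438572 tz [ 0.0024 -0.0012 -1.    ] F [ 1.4538 -0.2253  5.6277] op 9.756169134658029 g 58.822365403175354
tool units [0.0052 1.0345 0.0439]
```

Emit:
servo_tool([
  [[0, 0, -0.05], [0, 0, 0]],
  [[0, 0.15, 0], [0, 0, 0]],
  [[0, 0.15, 0], [0, 0, 0]],
  [[0, 0.15, 0], [0, 0, 0]],
  [[0, 0.15, 0], [0, 0, 0]],
  [[0, 0.15, 0], [0, 0, 0]],
  [[0, 0.15, 0], [0, 0, 0]],
  [[0, 0.13, 0], [0, 0, 0]],
  [[0, 0, 0], [0, 0, 0]],
  [[0, 0, 0], [0, 0, 0]],
])

```text
t: 6.15
eef_pos: [0.6131, -0.2574, 0.0405]
eef_rot: [2.447, 1.969, 0.001]
ft_force: [1.5, -3.6, -16.1]
opening: 0.113
grip_force: 58.5
```

```bash
python3 -c "
from h import *
need(board(.013,.092,.018))"
```

```text
t 6.15 pos [ 0.6131 -0.2574  0.0405] board 0.013058478301305401 0.0913160033118992 0.020454103662259724 yaw 77.63127672588298 tz [ 0.0006 -0.0001 -1.    ] F [  1.4833  -3.6096 -16.0853] op 9.668455732531344 g 58.52666795253754
tool units [0.0012 0.0137 0.0491]
```

Emit:
servo_tool([
  [[0, 0, 0.04], [0, 0, 0]],
  [[0, 0, 0], [0, 0, 0]],
  [[0, 0, 0], [0, 0, 0]],
  [[0, 0, 0], [0, 0, 0]],
  [[0, 0, -0.3], [0, 0, 0]],
  [[0, 0, -0.4], [0, 0, 0]],
  [[0, 0, -0.5], [0, 0, 0]],
  [[0, 0, -0.5], [0, 0, 0]],
  [[0, 0, -0.4], [0, 0, 0]],
  [[0, 0, 0], [0, 0, 0]],
], fingers=45)

```text
t: 7.15
eef_pos: [0.6146, -0.2582, 0.1489]
eef_rot: [2.442, 1.965, 0.005]
ft_force: [0.1, -0.6, -0.1]
opening: 0.526
grip_force: 0.0
```

```bash
python3 - <<'E'
from h import *
need(board(-.038,0,.122))
p=viewer.get_image("top");w=cloud(p);z=w[...,2];x=w[...,0];y=w[...,1]
save(p,"t2")
win=(x>.43)&(x<.68)&(y>-.39)&(y<-.06)
m=win&(z>.08)&(z<.1);print(m.sum(),cv2.minAreaRect(w[m][:,:2].astype(np.float32)*1000))
p=viewer.get_image("scene");w=cloud(p)
for d in finder.silhouettes(p,"bolt_knob")[:2]:
    q=w[d["region"]];q=q[q[:,2]>.05]; print(d["confidence"],d["extent"],((q-O)@BX).mean(),((q-O)@BY).mean())
E
```

```text
t 7.15 pos [ 0.6146 -0.2582  0.1489] board 0.01351120121746195 0.09297440692628772 0.12892659760075373 yaw 77.63302139106425 tz [ 0.0068 -0.0036 -1.    ] F [ 0.1136 -0.6372 -0.078 ] op 44.92530084525196 g 0.0
tool units [ 1.0298 -1.8608  0.1226]
32 ((550.1964721679688, -166.38763427734375), (9.649862289428711, 32.727378845214844), 60.61248016357422)
0.46 [328.5, 229.7, 445.1, 318.0] -0.3936997431347334 -0.12131691744429429
0.45 [230.0, 218.3, 251.5, 231.5] 0.006598954707777323 0.09108609212299172
```

Emit:
servo_tool([
  [[0.2, -0.37, 0], [0, 0, 0]],
  [[0.2, -0.37, 0], [0, 0, 0]],
  [[0.2, -0.37, 0], [0, 0, 0]],
  [[0.2, -0.37, 0], [0, 0, 0]],
  [[0.23, -0.38, 0], [0, 0, 0]],
  [[0, 0, 0], [0, 0, 0]],
  [[0, 0, 0], [0, 0, 0]],
  [[0, 0, 0], [0, 0, 0]],
  [[0, 0, 0], [0, 0, 0]],
  [[0, 0, 0], [0, 0, 0]],
], fingers=85)

```text
t: 8.3
eef_pos: [0.5331, -0.1875, 0.144]
eef_rot: [2.448, 1.968, -0.0]
ft_force: [-0.3, 0.0, 0.2]
opening: 0.999
grip_force: 0.0
```

```bash
python3 -c "
from h import *
need(board(-.038,0,.020))"
```

```text
t 8.3 pos [ 0.5331 -0.1875  0.144 ] board -0.03811218876769156 -0.001754990809250463 0.12401660701425314 yaw 77.59814349873194 tz [-0.     -0.0001 -1.    ] F [-0.3273  0.0059  0.2437] op 85.33521877073011 g 0.0
tool units [-0.002   0.0351  2.0803]
```

Emit:
servo_tool([
  [[0, 0.03, 0.3], [0, 0, 0]],
  [[0, 0, 0.3], [0, 0, 0]],
  [[0, 0, 0.3], [0, 0, 0]],
  [[0, 0, 0.3], [0, 0, 0]],
  [[0, 0, 0.3], [0, 0, 0]],
  [[0, 0, 0.3], [0, 0, 0]],
  [[0, 0, 0.2], [0, 0, 0]],
  [[0, 0, 0.08], [0, 0, 0]],
  [[0, 0, 0], [0, 0, 0]],
  [[0, 0, 0], [0, 0, 0]],
])

```text
t: 9.3
eef_pos: [0.5346, -0.1875, 0.0408]
eef_rot: [2.447, 1.969, 0.001]
ft_force: [0.6, 0.2, 0.4]
opening: 0.991
grip_force: 0.0
```

Emit:
servo_tool([
  [[0, 0, 0], [0, 0, 0]],
  [[0, 0, 0], [0, 0, 0]],
  [[0, 0, 0], [0, 0, 0]],
  [[0, 0, 0], [0, 0, 0]],
  [[0, 0, 0], [0, 0, 0]],
  [[0, 0, 0], [0, 0, 0]],
  [[0, 0, 0], [0, 0, 0]],
  [[0, 0, 0], [0, 0, 0]],
  [[0, 0, 0], [0, 0, 0]],
  [[0, 0, 0], [0, 0, 0]],
], fingers=40)

```text
t: 10.3
eef_pos: [0.5357, -0.188, 0.0415]
eef_rot: [2.445, 1.967, 0.002]
ft_force: [2.6, -0.4, 5.6]
opening: 0.579
grip_force: 62.5
```

```bash
python3 -c "
from h import *
need(board(.055,0,.020))"
```

```text
t 10.3 pos [ 0.5357 -0.188   0.0415] board -0.038182425329714956 0.0008399084919774429 0.021487293301761124 yaw 77.62885462559346 tz [ 0.0032 -0.0015 -1.    ] F [ 2.5576 -0.4254  5.6288] op 49.470372738308924 g 62.534801959991455
tool units [-1.8636 -0.0161  0.0311]
```

Emit:
servo_tool([
  [[-0.1, 0, 0], [0, 0, 0]],
  [[-0.1, 0, 0], [0, 0, 0]],
  [[-0.1, 0, 0], [0, 0, 0]],
  [[-0.1, 0, 0], [0, 0, 0]],
  [[-0.1, 0, 0], [0, 0, 0]],
  [[-0.1, 0, 0], [0, 0, 0]],
  [[-0.1, 0, 0], [0, 0, 0]],
  [[-0.1, 0, 0], [0, 0, 0]],
  [[-0.1, 0, 0], [0, 0, 0]],
  [[-0.1, 0, 0], [0, 0, 0]],
])

```text
t: 11.3
eef_pos: [0.5252, -0.2359, 0.0415]
eef_rot: [2.446, 1.969, 0.005]
ft_force: [5.6, 4.0, 7.2]
opening: 0.577
grip_force: 63.7
```

Emit:
servo_tool([
  [[-0.1, 0, 0], [0, 0, 0]],
  [[-0.1, 0, 0], [0, 0, 0]],
  [[-0.1, 0, 0], [0, 0, 0]],
  [[-0.1, 0, 0], [0, 0, 0]],
  [[-0.1, 0, 0], [0, 0, 0]],
  [[-0.1, 0, 0], [0, 0, 0]],
  [[-0.1, 0, 0], [0, 0, 0]],
  [[-0.1, 0, 0], [0, 0, 0]],
  [[-0.1, 0, 0], [0, 0, 0]],
  [[0, 0, 0], [0, 0, 0]],
])

```text
t: 12.3
eef_pos: [0.5139, -0.2801, 0.0414]
eef_rot: [2.448, 1.969, 0.001]
ft_force: [0.4, 2.5, 10.7]
opening: 0.58
grip_force: 63.8
```

```bash
python3 -c "
from h import *
need(board(.055,0,.020))
p=viewer.get_image('scene');save(p,'s3')
cv2.imwrite('pics/s3c.png',cv2.resize(cv2.imread('pics/s3.png')[140:290,170:350],None,fx=4,fy=4,interpolation=cv2.INTER_CUBIC))"
```

```text
t 12.3 pos [ 0.5139 -0.2801  0.0414] board 0.05650538243096442 -0.0007506204831944209 0.021393382265774575 yaw 77.62466859512197 tz [ 0.0008  0.0001 -1.    ] F [ 0.3669  2.5307 10.7196] op 49.560673013620715 g 63.76526355743408
tool units [0.0301 0.015  0.0279]
```

View pics/s3c.png

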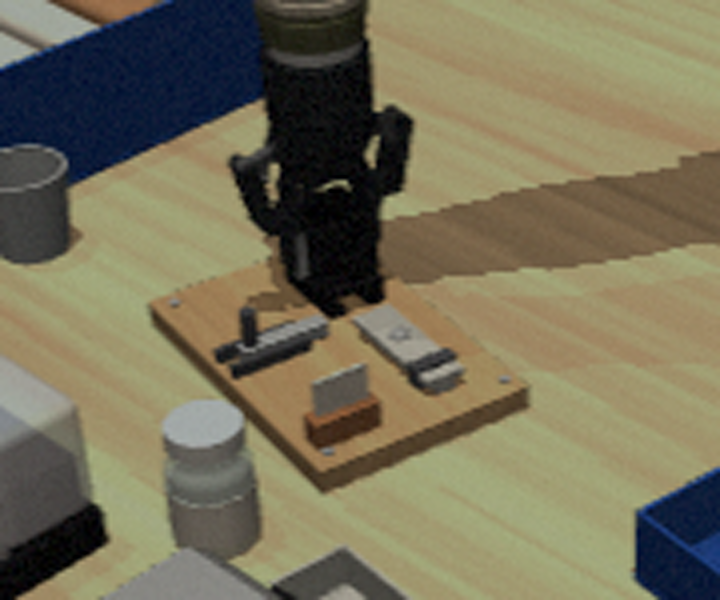

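The holder stands clear of the rail on the landing and the bolt is still back (crop knob at (248,325)). Next I lift it and carry it over.

Emit:
servo_tool([
  [[0, 0, -0.1], [0, 0, 0]],
  [[0, 0, -0.2], [0, 0, 0]],
  [[0, 0, -0.3], [0, 0, 0]],
  [[0, 0, -0.3], [0, 0, 0]],
  [[0, 0, -0.3], [0, 0, 0]],
  [[0, 0, -0.3], [0, 0, 0]],
  [[0, 0, -0.3], [0, 0, 0]],
  [[0, 0, -0.2], [0, 0, 0]],
  [[0, 0, 0], [0, 0, -0.06]],
  [[0, 0, 0], [0, 0, 0]],
])

```text
t: 13.35
eef_pos: [0.5135, -0.28, 0.1404]
eef_rot: [-2.387, -2.041, 0.001]
ft_force: [0.2, -0.2, -1.4]
opening: 0.58
grip_force: 62.8
```

```bash
python3 -c "
from h import *
need(EM+np.array([0,0,.14]))"
```

```text
t 13.35 pos [ 0.5135 -0.28    0.1404] board 0.05646182163587788 -0.0011951033404580583 0.1204317270035244 yaw 81.0677708070843 tz [-0.0005  0.0001 -1.    ] F [ 0.1768 -0.2337 -1.4151] op 49.54159061896987 g 62.755712270736694
tool units [ 8.9191 -0.7411 -0.0712]
```

Emit:
servo_tool([
  [[0.2, -0.04, 0], [0, 0, 0]],
  [[0.4, -0.04, 0], [0, 0, 0]],
  [[0.5, -0.04, 0], [0, 0, 0]],
  [[0.5, -0.04, 0], [0, 0, 0]],
  [[0.5, -0.04, 0], [0, 0, 0]],
  [[0.5, -0.04, 0], [0, 0, 0]],
  [[0.5, -0.04, 0], [0, 0, 0]],
  [[0.5, -0.04, 0], [0, 0, 0]],
  [[0.5, -0.04, 0], [0, 0, 0]],
  [[0.5, -0.04, 0], [0, 0, 0]],
])

```text
t: 14.35
eef_pos: [0.5288, -0.0479, 0.1397]
eef_rot: [-2.388, -2.04, 0.001]
ft_force: [0.3, 0.2, -0.9]
opening: 0.578
grip_force: 62.7
```

Emit:
servo_tool([
  [[0.5, -0.04, 0], [0, 0, 0]],
  [[0.5, -0.04, 0], [0, 0, 0]],
  [[0.5, -0.04, 0], [0, 0, 0]],
  [[0.5, -0.04, 0], [0, 0, 0]],
  [[0.5, -0.04, 0], [0, 0, 0]],
  [[0.5, -0.04, 0], [0, 0, 0]],
  [[0.4, -0.04, 0], [0, 0, 0]],
  [[0.3, -0.04, 0], [0, 0, 0]],
  [[0.2, -0.04, 0], [0, 0, 0]],
  [[0, 0, 0], [0, 0, 0]],
])

```text
t: 15.35
eef_pos: [0.5417, 0.1467, 0.14]
eef_rot: [-2.386, -2.043, 0.001]
ft_force: [0.5, 0.2, -1.4]
opening: 0.576
grip_force: 62.7
```

```bash
python3 -c "
from h import *
need(EM+np.array([0,0,.022]))
p=viewer.get_image('scene');save(p,'s4')
cv2.imwrite('pics/s4c.png',cv2.resize(cv2.imread('pics/s4.png')[150:330,300:460],None,fx=3.3,fy=3.3,interpolation=cv2.INTER_CUBIC))"
```

```text
t 15.35 pos [0.5417 0.1467 0.14  ] board -0.3664040170608768 -0.06484887856558925 0.11998837271486833 yaw 81.13663822044774 tz [-0.0008 -0.0001 -1.    ] F [ 0.5484  0.1869 -1.3579] op 49.16216332930039 g 62.7485990524292
tool units [0.4018 0.0285 2.2796]
```

View pics/s4c.png

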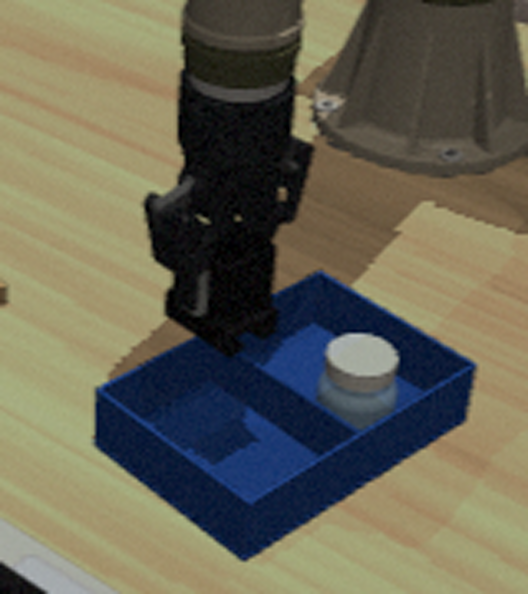

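The holder hangs upright over the empty compartment (its shadow falls at (210,430) on that floor). Now I lower it.

Emit:
servo_tool([
  [[0.2, 0.03, 0], [0, 0, 0]],
  [[0.2, 0, 0], [0, 0, 0]],
  [[0, 0, 0.2], [0, 0, 0]],
  [[0, 0, 0.3], [0, 0, 0]],
  [[0, 0, 0.3], [0, 0, 0]],
  [[0, 0, 0.3], [0, 0, 0]],
  [[0, 0, 0.3], [0, 0, 0]],
  [[0, 0, 0.3], [0, 0, 0]],
  [[0, 0, 0.2], [0, 0, 0]],
  [[0, 0, 0.1], [0, 0, 0]],
])

```text
t: 16.4
eef_pos: [0.546, 0.1649, 0.0387]
eef_rot: [-2.387, -2.041, 0.003]
ft_force: [-0.4, 0.4, -0.7]
opening: 0.578
grip_force: 62.8
```

Emit:
servo_tool([
  [[0, 0, 0.05], [0, 0, 0]],
  [[0, 0, 0.05], [0, 0, 0]],
  [[0, 0, 0.05], [0, 0, 0]],
  [[0, 0, 0.05], [0, 0, 0]],
  [[0, 0, 0.05], [0, 0, 0]],
  [[0, 0, 0], [0, 0, 0]],
  [[0, 0, 0], [0, 0, 0]],
  [[0, 0, 0], [0, 0, 0]],
  [[0, 0, 0], [0, 0, 0]],
  [[0, 0, 0], [0, 0, 0]],
])

```text
t: 17.4
eef_pos: [0.547, 0.1652, 0.0279]
eef_rot: [2.388, 2.041, 0.0]
ft_force: [-0.3, -0.6, -1.3]
opening: 0.576
grip_force: 62.8
```

```bash
python3 -c "
from h import *
need(EM+np.array([0,0,.0214]))"
```

```text
t 17.4 pos [0.547  0.1652 0.0279] board -0.38561702013040977 -0.06366140038479433 0.007868098788385812 yaw 81.06150938802277 tz [ 0.0002 -0.0001 -1.    ] F [-0.28   -0.6213 -1.3134] op 49.20910855481275 g 62.76058316230774
tool units [ 0.019  -0.0203  0.0494]
```

Emit:
servo_tool([
  [[0, 0, 0.02], [0, 0, 0]],
  [[0, 0, 0.02], [0, 0, 0]],
  [[0, 0, 0.02], [0, 0, 0]],
  [[0, 0, 0.02], [0, 0, 0]],
  [[0, 0, 0], [0, 0, 0]],
  [[0, 0, 0], [0, 0, 0]],
  [[0, 0, 0], [0, 0, 0]],
  [[0, 0, 0], [0, 0, 0]],
  [[0, 0, 0], [0, 0, 0]],
  [[0, 0, 0], [0, 0, 0]],
])

```text
t: 18.4
eef_pos: [0.5469, 0.1652, 0.0254]
eef_rot: [2.387, 2.041, 0.001]
ft_force: [-5.0, -1.2, 11.8]
opening: 0.577
grip_force: 64.0
```

Emit:
servo_tool([
  [[0, 0, 0], [0, 0, 0]],
  [[0, 0, 0], [0, 0, 0]],
  [[0, 0, 0], [0, 0, 0]],
  [[0, 0, 0], [0, 0, 0]],
  [[0, 0, 0], [0, 0, 0]],
  [[0, 0, -0.1], [0, 0, 0]],
  [[0, 0, -0.2], [0, 0, 0]],
  [[0, 0, -0.3], [0, 0, 0]],
  [[0, 0, -0.4], [0, 0, 0]],
  [[0, 0, -0.4], [0, 0, 0]],
], fingers=66)

```text
t: 19.4
eef_pos: [0.5469, 0.1652, 0.0952]
eef_rot: [2.388, 2.041, 0.0]
ft_force: [0.1, 1.1, -0.1]
opening: 0.777
grip_force: 0.0
```

Emit:
servo_tool([
  [[0, 0, -0.4], [0, 0, 0]],
  [[0, 0, -0.4], [0, 0, 0]],
  [[0, 0, -0.4], [0, 0, 0]],
  [[0, 0, -0.4], [0, 0, 0]],
  [[0, 0, 0], [0, 0, 0]],
  [[0, 0, 0], [0, 0, 0]],
  [[0, 0, 0], [0, 0, 0]],
  [[0, 0, 0], [0, 0, 0]],
  [[0, 0, 0], [0, 0, 0]],
  [[0, 0, 0], [0, 0, 0]],
])

```text
t: 20.4
eef_pos: [0.5465, 0.1651, 0.1731]
eef_rot: [-2.387, -2.041, 0.002]
ft_force: [-0.3, 0.1, 0.2]
opening: 0.777
grip_force: 0.0
```

```bash
python3 -c "
from h import *
need(EM)
p=viewer.get_image('scene');save(p,'s5')
cv2.imwrite('pics/s5c.png',cv2.resize(cv2.imread('pics/s5.png')[150:330,190:460],None,fx=2.9,fy=2.9,interpolation=cv2.INTER_CUBIC))
w=cloud(p)
for t in ['holder','bolt_knob']:
  for d in finder.silhouettes(p,t)[:2]:
    q=w[d['region']]; q=q[~np.isnan(q[:,0])];print(t,d['confidence'],np.percentile(q,[3,50,97],axis=0),np.median((q-O)@BY))"
```

```text
t 20.4 pos [0.5465 0.1651 0.1731] board -0.38545163552394984 -0.06404350239150845 0.15313626664185798 yaw 81.0567947117957 tz [-0.0011 -0.0002 -1.    ] F [-0.3164  0.1326  0.1989] op 66.32418630014963 g 0.0
tool units [ 0.0233 -0.0088  3.3827]
holder 0.84 [[0.5215 0.1433 0.0094]
 [0.5564 0.1773 0.0473]
 [0.5737 0.2003 0.073 ]] -0.05831776481092557
bolt_knob 0.53 [[ 0.5618 -0.2641  0.0234]
 [ 0.6081 -0.2488  0.0315]
 [ 0.619  -0.2361  0.0586]] 0.08423076918551337
```

View pics/s5c.png

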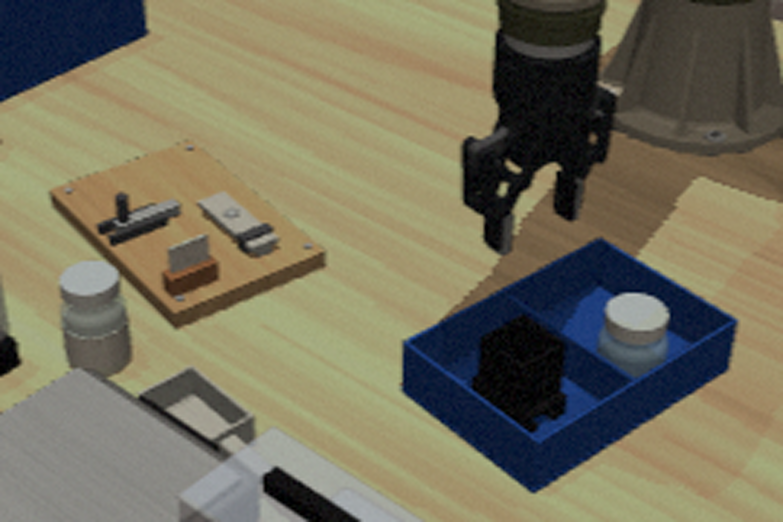

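The holder stands upright on the empty compartment's floor (crop (520,370)). The bolt is still back at (122,210), and the gripper is clear.

```bash
python3 -c "
from h import *
print(robot.hand_in())"
```

```text
the job is handed in; nothing more can be done
None
```

The bolt is drawn back about 61 mm, the holder stands upright on the floor of the crate's empty compartment, and the job was handed in at about 20 s; no verdict came back.

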